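# Set the chiller zone to the red-wine mark and start it

## Robot

A 6-joint arm with a two-finger parallel gripper is mounted at the origin on a cart in front of the work surface, level with it; the furniture and walls round the work are solid. World frame = base frame: x ahead of the robot, y to its left, z up, the work surface at z = 0. Lengths are in m, angles in degrees, forces in N, time in s.
With the tool pointing down it reaches from about 0.35 to 0.775 m from the base axis. Payload 7.3 kg.
Tool frame: the origin (TCP) lies at the very end of the fingers, on their centre line; the grasp point (between the pads) lies 19 mm behind it; z points along the fingers, y is the line along which they close (so a half turn about z gives the same grasp; the last joint's range is limited). The gripper opens to 92 mm and grips with 3 to 60 N. Pads are 19 mm wide; open, the fingers measure 130 mm over their backs; the gripper's body (75 mm by 190 mm) begins 47 mm behind the grasp point.
Start: joints at [-81.704, 19.595, 87.324, -0, 73.075, -8.365], TCP at [0.151, -0.503, 0.227] pointing down, gripper open.
Joint ranges: [-145.02, 145.02], [-44.19, 115.74], [2.07, 154.8], [-57.11, 237.11], [16.16, 152.29], [-177.93, 177.93]. Speed limits (degrees/s): [147.25, 147.25, 180, 180, 180, 180].

## Interface

Orientations are given as [roll, pitch, yaw] about the fixed x, y, z axes, in that order (R = Rz(yaw) Ry(pitch) Rx(roll)).
In Python, from plant import ctrl gives the robot as it stands. Calls block until the motion is done:
- ctrl.move_pose(position, orientation): joint-space move of the TCP to a pose.
- ctrl.move_straight(position, vel=0.15, frame=None): straight line of the TCP; frame=None keeps the orientation; vel is the mean speed in m/s.
- ctrl.move_joints(angles): joint-space move.
- ctrl.grip(opening, effort=None): finger opening in m; effort is the grip in N (None keeps the last); returns when the fingers have stopped.
- ctrl.hold(seconds).
- ctrl.inverse_kinematics(position, orientation): joint angles nearest the present ones, or None.
- ctrl.sense(): the state.
- ctrl.camera(name): name is "scene" or "top" or "wrist"; returns a dict with "img" (480x640x3 uint8, red, green, blue), "z_map" (480x640 float32, m along the optical axis (not along the pixel's ray), 0 where there is no reading), "fx", "fy", "cx", "cy" (pixels), "k1" (the pictures are not rectified: a ray, as slopes to the right and down, at radius r is drawn at 1 + k1 r^2 times it, then the intrinsics apply), "T" (4x4, takes a point from camera to world coordinates). Camera axes: x right, y down, z forward; pixel columns grow to the right and rows downward; lengths in m; the calibration is good to about 2 mm. A picture is of the moment at which its call begins.
A pose or a line that the arm cannot do raises ctrl.PlanningError and nothing moves.
- ctrl.hand_in(): hands the job in; it is judged then, once.
The state is a dict: "clock": time; "qpos": joint angles; "qvel": joint speeds; "tau": joint torques, N m; "position": TCP position; "eef_rot": TCP orientation; "contact_force": force on the tool from outside, world axes, zero at the start; "wrist_torque": the same for the moment, N m; "grip_width": finger opening in m; "grip_force": force on a finger pad.
Only numpy, scipy, OpenCV 4.12 (cv2) and the standard library are available. Lean on these libraries where they do the work, as an engineer would, in place of code of your own. Each camera call takes 0.05 s, during which the arm holds its last target. There are 200 camera calls.

## Task

The half-bottle standing in the two-well chiller is to be kept at red-wine temperature. With a fingertip on the dial in front of the well that holds the bottle, turn that dial until its pointer line has clicked into the detent at the wine-glass mark, then press the start key in front of the same dial all the way down and let it come up again. Grip and lift nothing, and leave the bottle, the covered well with its dial and key, and everything else on the bar as they are.

Things in the scene. Friction and masses are not known exactly. Their poses are not given: they have to be found in the camera images.
- chiller: two-well bottle chiller screwed to the bar. Origin on the bar midway between its dials; x to its back, y to its left. Dark console 286 mm wide, from 115 mm in front of the origin to 70 mm behind, flat deck 60 mm above the bar: a dial 70 mm left and right of the middle, a start key in front of each, an upright steel well straight behind each.
- left_dial (a joint): angle of the left dial, rad, growing clockwise from above; 0: pointer line straight to the chiller's back, 1.571: to its right. Seven detents 0.524 apart from -1.571 to 1.571, stops just beyond, a pale tick at each. The wine-glass mark (longest tick, small glass symbol beside it) is at +0.524. About 0.06 N m moves it out of a detent; let go, it settles in the nearest one.
- left_dial_top (a point): centre of the left dial's top face at rest, 79 mm above the bar (fixed in the chiller; its x, y, z axes are the chiller's). The dial is a flat knurled aluminium disc, 92 mm across (too wide to grip) and 14 mm thick, ribbed on the rim and the outer part of its flat top so that a fingertip bites (friction about 0.6), with a dark pointer line from the centre to the rim.
- left_spindle: sprung spindle that carries the left dial. The dial sinks up to 4 mm when pressed on its top: it starts to give at about 4 N and is right down at about 12 N; it turns freely when pressed down.
- left_pointer (a point): outer end of the left dial's pointer line, on the top face 40 mm from the dial's axis; turns with the dial.
- left_key_top (a point): centre of the top of the left zone's start key, a round grey push key 26 mm across that stands 8 mm above the deck (68 mm above the bar), 84 mm in front of the axis of the left dial. It moves with the key.
- left_key (a joint): travel of the left start key in m: 0 up, 0.004 fully down (about 4.5 N); it starts a zone from 0.003 on and springs back.
- left_well (a point): centre of the inner floor of the left well, 30 mm above the bar: a steel sleeve 80 mm across outside (84 mm at its rim), 68 mm inside, rim 137 mm above the bar, its axis 115 mm behind the axis of the left dial.
- right_dial (a joint): angle of the right dial, rad, growing clockwise from above; 0: pointer line straight to the chiller's back, 1.571: to its right. Seven detents 0.524 apart from -1.571 to 1.571, stops just beyond, a pale tick at each. The wine-glass mark (longest tick, small glass symbol beside it) is at +0.524. About 0.06 N m moves it out of a detent; let go, it settles in the nearest one.
- right_dial_top (a point): centre of the right dial's top face at rest, 79 mm above the bar (fixed in the chiller; its x, y, z axes are the chiller's). The dial is a flat knurled aluminium disc, 92 mm across (too wide to grip) and 14 mm thick, ribbed on the rim and the outer part of its flat top so that a fingertip bites (friction about 0.6), with a dark pointer line from the centre to the rim.
- right_spindle: sprung spindle that carries the right dial. The dial sinks up to 4 mm when pressed on its top: it starts to give at about 4 N and is right down at about 12 N; it turns freely when pressed down.
- right_pointer (a point): outer end of the right dial's pointer line, on the top face 40 mm from the dial's axis; turns with the dial.
- right_key_top (a point): centre of the top of the right zone's start key, a round grey push key 26 mm across that stands 8 mm above the deck (68 mm above the bar), 84 mm in front of the axis of the right dial. It moves with the key.
- right_key (a joint): travel of the right start key in m: 0 up, 0.004 fully down (about 4.5 N); it starts a zone from 0.003 on and springs back.
- right_well (a point): centre of the inner floor of the right well, 30 mm above the bar: a steel sleeve 80 mm across outside (84 mm at its rim), 68 mm inside, rim 137 mm above the bar, its axis 115 mm behind the axis of the right dial.
- bottle: half-bottle of red wine that stands in one of the two wells (left or right, changes from start to start): 58 mm across, 235 mm tall, red capsule at the top, 265 mm above the bar. Origin at its foot.
- cover: black round cover with a knob, 86 mm across, 54 mm tall, that closes the other, empty well. Origin at the underside of its plug, 14 mm below the rim of the well.
- card: price card in a small wooden block, 88 mm tall; origin on the bar.
- matches: matchbox, 36 x 54 x 15 mm, lying on a slate coaster; origin at its underside.
- mug: steel jigger cup with a handle, 58 x 79 mm, 92 mm tall; origin on the bar.
There are look-alikes about, which are no part of the job. What is meant by the cover is not blue, and is the larger of those in its own colour.

How it is judged:
By the outcome, as a careful person would: the job done as asked, in the order asked, and still so for the second after the job is handed in, with the robot touching nothing.
It also fails if it takes over 45 s, if anything falls off the work surface, if the arm or the gripper's body presses on something with over 40 N, if the wrist force passes 120 N, or if a joint passes its speed limit or range.

## Working session

There is one attempt and no reset: what is moved stays moved. The work goes in short steps, each a Python script; the robot and the scene stay as the last script left them, time stands still between calls to the robot, and variables do not carry over. Pictures are saved under pics/ and viewed, at most 10 in all, crops included, and the job is handed in when it is done.

```bash
ls; mkdir -p pics; cat > h.py <<'E'
import numpy as np, cv2
from plant import ctrl
def snap(cam,name):
    d=ctrl.camera(cam); np.savez(f'pics/{name}.npz',**d); cv2.imwrite(f'pics/{name}.png',d['img'][:,:,::-1]); return d
def load(name): return dict(np.load(f'pics/{name}.npz'))
def rays(d,uv):
    uv=np.atleast_2d(np.array(uv,float)); p=np.c_[(uv[:,0]-d['cx'])/d['fx'],(uv[:,1]-d['cy'])/d['fy']]
    q=p.copy()
    for _ in range(20): q=p/(1+d['k1']*(q**2).sum(1,keepdims=True))
    T=d['T']; return T[:3,3],np.c_[q,np.ones(len(q))]@T[:3,:3].T
def onplane(d,uv,z):
    o,r=rays(d,uv); return o+r*((z-o[2])/r[:,2])[:,None]
def proj(d,P):
    P=np.atleast_2d(P); T=d['T']; c=(P-T[:3,3])@T[:3,:3]; q=c[:,:2]/c[:,2:]; q=q*(1+d['k1']*(q**2).sum(1,keepdims=True))
    return q*[d['fx'],d['fy']]+[d['cx'],d['cy']]
E
python3 - <<'E'
from h import *
for c in ['scene','top']:
    d=snap(c,c+'0'); print(c,d['fx'],d['k1'],d['T'].round(3).tolist())
print(ctrl.sense())
E
```

```text
pics
scene 568.2039523082469 -0.10500997020249427 [[-0.663, -0.553, 0.505, -0.14], [-0.749, 0.482, -0.455, 0.651], [0.008, -0.68, -0.733, 1.126], [0.0, 0.0, 0.0, 1.0]]
top 442.1901157504886 -0.11155839434138212 [[-0.011, -0.984, 0.179, 0.376], [-0.999, 0.018, 0.035, -0.013], [-0.037, -0.178, -0.983, 1.165], [0.0, 0.0, 0.0, 1.0]]
{'clock': 0.1, 'qpos': array([-8.17060713e+01,  1.96342814e+01,  8.73701867e+01,  6.47088261e-04,
        7.30747674e+01, -8.36444842e+00]), 'qvel': array([ 0.07832052, -0.17158697, -0.14851333, -0.00397409,  0.03148044,
       -0.06300525]), 'tau': array([ 3.96477248e-03, -4.32003200e+01, -2.44694263e+01,  7.19867810e-02,
        5.26211236e-02, -3.66790596e-05]), 'position': array([ 0.15047899, -0.5026068 ,  0.22610738]), 'eef_rot': array([-1.79921697e+02, -1.21385226e-02,  1.66581801e+01]), 'contact_force': array([-0.50987748, -0.29202627, -0.5885674 ]), 'wrist_torque': array([0.01225781, 0.03414564, 0.02885825]), 'grip_force': 0.0, 'grip_width': 0.09144409802626347}
```

View pics/scene0.png

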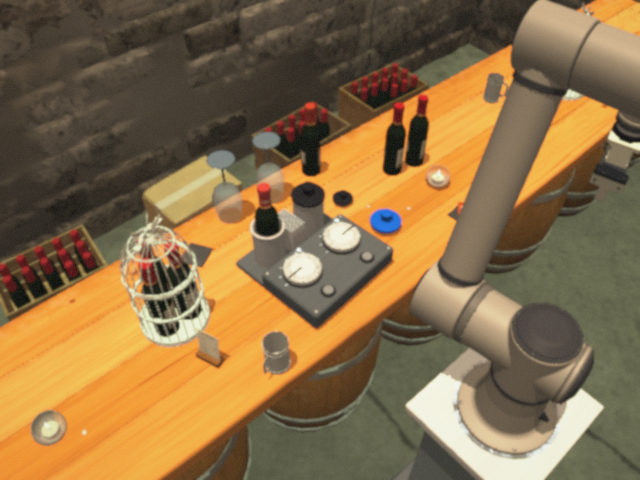

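View pics/top0.png

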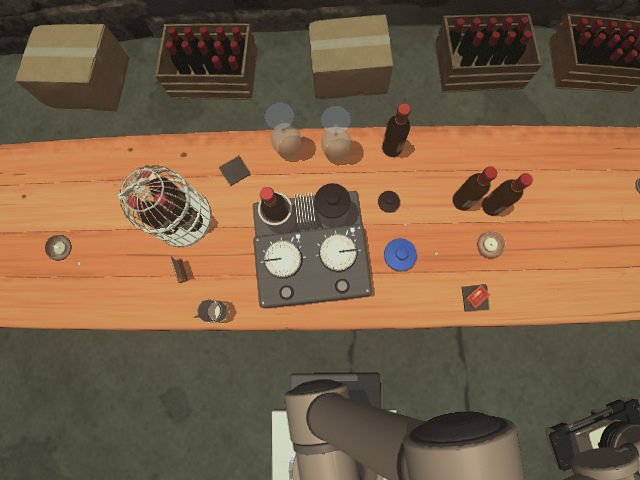

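Scene and top views: the bottle (red capsule at 267,193 in top) stands in the left well, cover on the right. The left dial is at about (282,259) with its pointer towards the left, the left key at about (287,292), and the longest tick with its glass symbol near (298,238). Next I measure these.

```bash
cat > m.py <<'E'
from h import *
def dials(name,rois):
    d=load(name); g=cv2.cvtColor(d['img'],cv2.COLOR_RGB2HSV); out=[]
    m=((g[:,:,2]>140)&(g[:,:,1]<90)).astype(np.uint8)
    m=cv2.morphologyEx(m,cv2.MORPH_OPEN,np.ones((5,5)))
    for (x,y) in rois:
        s=np.zeros_like(m); s[y-28:y+28,x-28:x+28]=m[y-28:y+28,x-28:x+28]
        c=max(cv2.findContours(s,0,1)[0],key=cv2.contourArea); h=cv2.convexHull(c)[:,0]
        P=onplane(d,h,.079)[:,:2]
        A=np.c_[2*P,np.ones(len(P))]; q=np.linalg.lstsq(A,(P**2).sum(1),rcond=None)[0]
        r=np.sqrt(q[2]+q[:2]@q[:2]); out.append(q[:2]); print(name,q[:2].round(4),'r',r.round(4))
    return np.array(out)
if __name__=='__main__':
    t=dials('top0',[(282,259),(338,252)]); s=dials('scene0',[(302,268),(341,236)])
    for a in (t,s):
        v=a[0]-a[1]; yaw=np.arctan2(-v[0],v[1]); print('sep',np.linalg.norm(v),'yaw',np.degrees(yaw),'o',a.mean(0))
    d=load('top0')
    c=cv2.resize(d['img'][225:315,235:385],None,fx=5,fy=5,interpolation=cv2.INTER_CUBIC)
    cv2.imwrite('pics/crop1.png',c[:,:,::-1])
    for k in [(287,293),(343,286)]: print('key',onplane(d,[k],.068))
E
python3 m.py
```

```text
top0 [0.5324 0.1214] r 0.044
top0 [ 0.5463 -0.017 ] r 0.0444
scene0 [0.5354 0.1214] r 0.0498
scene0 [ 0.55   -0.0171] r 0.05
sep 0.13908248872615378 yaw 5.697553852710523 o [0.53935207 0.05219336]
sep 0.1393102398885778 yaw 6.0267439252340065 o [0.54267639 0.0521655 ]
key [[0.4460996  0.11052127 0.068     ]]
key [[ 0.46152722 -0.02867904  0.068     ]]
```

View pics/crop1.png

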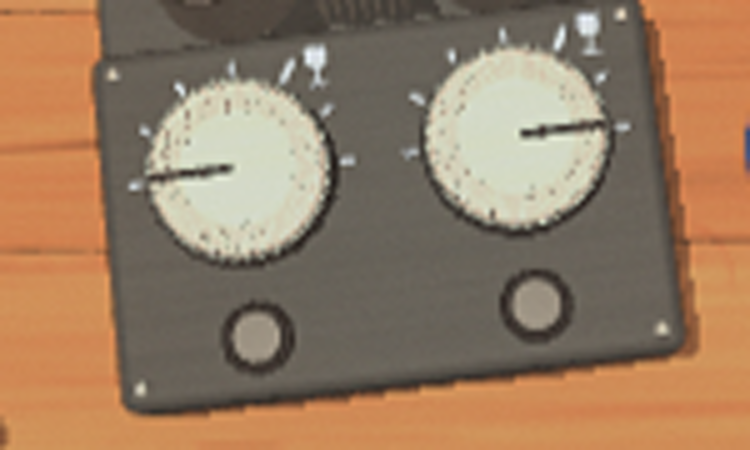

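The left dial stands at -1.57, the left-most tick, so it needs 120° clockwise to the long tick with the glass. I will press near the rim on the front right with the fingers closed and drag an arc, with the tool yaw turning along.

```bash
cat > g.py <<'E'
from h import *
YC=5.8; D=np.array([.534,.1214])
def pt(a,r,z):
    t=np.radians(YC-a); return [D[0]+r*np.cos(t),D[1]+r*np.sin(t),z]
def ori(a): return [180,0,YC-a+270]
def st(): 
    s=ctrl.sense(); return s['position'].round(4),s['contact_force'].round(1),round(s['clock'],2)
def down(xy,z0,zmin,F,f0):
    z=z0
    while z>zmin:
        z-=.001; ctrl.move_straight([xy[0],xy[1],z],vel=.02); ctrl.hold(.05)
        f=ctrl.sense()['contact_force'][2]-f0
        if f>F: break
    return z,f
E
python3 - <<'E'
from g import *
ctrl.grip(0)
ctrl.move_pose(pt(120,.034,.2),ori(120)); print(st())
d=snap('wrist','w0')
ctrl.move_straight(pt(120,.034,.086),vel=.1); ctrl.hold(.2); print(st())
f0=ctrl.sense()['contact_force'][2]
z,f=down(pt(120,.034,0)[:2],.086,.0725,9,f0); print('z',z,'f',f,st())
np.save('zf.npy',[z,f0])
E
```

```text
(array([0.5202, 0.0896, 0.2   ]), array([0. , 0.4, 0.6]), 4.03)
(array([0.5203, 0.0904, 0.0865]), array([-0.5, -0.2, -0.1]), 5.57)
z 0.07499999999999998 f 9.951719692363332 (array([0.5204, 0.0902, 0.0759]), array([-1.5, -2.4,  9.9]), 8.87)
```

```bash
python3 - <<'E'
from g import *
z,f0=np.load('zf.npy')
for a in range(130,241,10):
    ctrl.move_straight(pt(a,.034,z),vel=.02,frame=ori(a))
    print(a,*st())
ctrl.hold(.1)
p=ctrl.sense()['position']
ctrl.move_straight(pt(240,.034,.15),vel=.12); ctrl.move_straight([.40,.06,.25],vel=.3); print(st())
d=snap('top','top1')
c=cv2.resize(d['img'][170:320,235:385],None,fx=4,fy=4,interpolation=cv2.INTER_CUBIC)
cv2.imwrite('pics/crop2.png',c[:,:,::-1])
E
```

```text
130 [0.5157 0.0928 0.076 ] [-1.4 -3.4  9.8] 9.32
140 [0.5106 0.0967 0.0759] [-2.  -2.5 10.1] 9.77
150 [0.5066 0.1011 0.0758] [-2.3 -3.   9.4] 10.22
160 [0.5034 0.1063 0.0758] [-2.  -3.5 10.1] 10.67
170 [0.5012 0.1121 0.0757] [-2.3 -2.1  9.8] 11.12
180 [0.5    0.1178 0.0757] [-3.9 -2.1  9.8] 11.57
190 [0.5    0.1239 0.0757] [-2.7 -1.3  9.1] 12.02
200 [0.5011 0.1301 0.0758] [-2.2  0.5 10.4] 12.47
210 [0.503  0.1355 0.0758] [-2.1 -1.  11.4] 12.92
220 [0.5062 0.1408 0.0759] [-1.9 -0.2 10. ] 13.37
230 [0.5104 0.1455 0.076 ] [-0.6  0.7  8.8] 13.82
240 [0.5148 0.1491 0.076 ] [-0.9 -0.3  9.1] 14.27
(array([0.4003, 0.0602, 0.2493]), array([-0.1, -0.5, -0.6]), 15.88)
```

View pics/crop2.png

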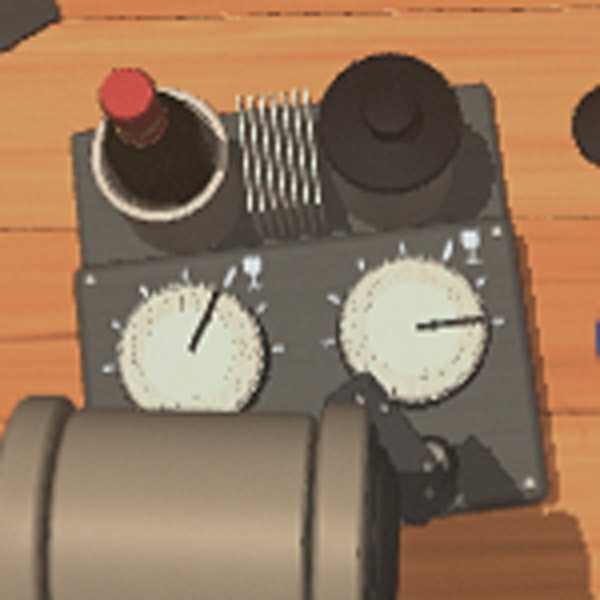

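The left pointer (190,350 to 217,290 in the crop) now lines up with the long tick beside the glass (231,272). The right dial is still at its tick and the bottle is still in place. Next, the key.

```bash
python3 - <<'E'
from g import *
K=[.4485,.1122]; O=[180,0,YC]
ctrl.move_pose([*K,.13],O); ctrl.move_straight([*K,.073],vel=.08); ctrl.hold(.2); print(st())
f0=ctrl.sense()['contact_force'][2]; z=.073
while z>.0595:
    z-=.001; ctrl.move_straight([*K,z],vel=.02); ctrl.hold(.05); s=ctrl.sense(); f=s['contact_force'][2]-f0; print(round(z,4),s['position'][2].round(4),f.round(1))
    if f>9: break
ctrl.hold(.2)
ctrl.move_straight([*K,.12],vel=.08); ctrl.move_pose([.36,-.2,.25],O); print(st())
d=snap('top','top2')
c=cv2.resize(d['img'][170:320,235:385],None,fx=4,fy=4,interpolation=cv2.INTER_CUBIC)
cv2.imwrite('pics/crop3.png',c[:,:,::-1])
E
```

```text
(array([0.4488, 0.1122, 0.0734]), array([ 0.5, -0.8, -0.5]), 17.65)
0.072 0.072 0.5
0.071 0.0709 0.2
0.07 0.07 0.3
0.069 0.069 0.7
0.068 0.0681 2.1
0.067 0.0671 1.8
0.066 0.0661 3.6
0.065 0.0651 3.4
0.064 0.0642 7.0
0.063 0.064 16.4
(array([ 0.3602, -0.1993,  0.2495]), array([-0.2,  0.3, -0.4]), 23.03)
```

View pics/crop3.png

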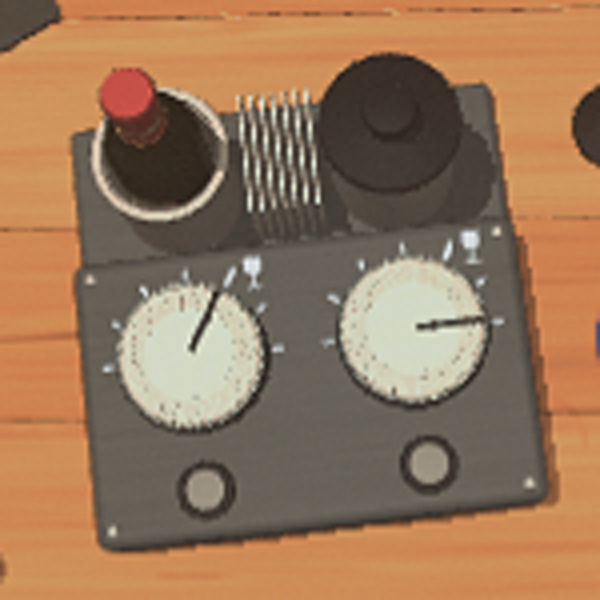

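The key bottomed at z = 0.064 (stiff stop) and is up again at (207,490). The left pointer is at the glass tick, and the bottle, cover and right dial are unchanged.

```bash
python3 -c "
from plant import ctrl
print(ctrl.hand_in())"
```

```text
the job is handed in; nothing more can be done
None
```

I turned the left dial to the wine-glass detent, pressed the left start key all the way down and let it come up again, and handed the job in at about 23 s; the last picture showed the bottle, cover and right dial unchanged.

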